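# Push the sensor carrier home and snap the clamp lever shut

## Robot

A 6-joint arm with a two-finger parallel gripper is mounted at the origin on the work surface. World frame = base frame: x ahead of the robot, y to its left, z up, the work surface at z = 0. Lengths are in mm, angles in rad, forces in N, time in s.
With the tool pointing down it reaches from about 325 to 875 mm from the base axis. Payload 4.4 kg.
Tool frame: the origin (TCP) lies on the centre line of the jaws, within the pads' length; the fingertips stand ahead of it and the grasp point (between the pads) lies 6 mm ahead of it (ctrl.tcp_to_tips is the z of the fingertips in the tool frame, in mm); z points along the fingers, y is the direction in which the jaws open and shut (so a half turn about z gives the same grasp; the last joint's range is limited). The gripper opens to 85 mm and grips with 20 to 120 N. Pads are 22 mm wide; open, the fingers measure 114 mm over their backs; the gripper's body (76 mm by 85 mm) begins 54 mm behind the grasp point. The pads swing forward as they close: fully open they stand 13 mm farther back than shut.
Start: joints at [1.071, 0.207, 1.542, -0, 1.393, -0.15], TCP at [196.528, 540.374, 256.282] pointing down, gripper open.
Joint ranges: [-2.73, 2.73], [-0.86, 2.22], [0.23, 2.46], [-1.11, 4.25], [0.08, 2.63], [-2.82, 2.82]. Speed limits (rad/s): [2.79, 2.79, 3.14, 3.14, 3.14, 3.14].

## Interface

Orientations are given as a 3x3 rotation matrix whose columns are the frame's x, y, z axes.
In Python, from plant import ctrl, sensors, optics gives the robot as it stands. Calls block until the motion is done:
- ctrl.move_ptp(position, orientation): joint-space move of the TCP to a pose.
- ctrl.move_l(position, rot=None, vel=150, threshold=None): straight line of the TCP; rot=None keeps the orientation; vel is the mean speed in mm/s. With threshold (N) it stops when the force on the tool has changed by that much, and returns True; else False.
- ctrl.set_joints(angles): joint-space move.
- ctrl.gripper_to(opening, force=None): finger opening in mm; force is the grip in N (None keeps the last); returns when the fingers have stopped.
- ctrl.hold(seconds).
- ctrl.solve_ik(position, orientation): joint angles nearest the present ones, or None.
- sensors.read_state(): the state.
- optics.grab_frame(name): name is "scene" or "top"; returns (picture, depth): 384x512x3 uint8, red, green, blue; 384x512 float32, mm along the optical axis (not along the pixel's ray), 0 where there is no reading.
- optics.camera_params(name): a dict with "mtx" (3x3 intrinsics, pixels), "k1" (the pictures are not rectified: a ray, as slopes to the right and down, at radius r is drawn at 1 + k1 r^2 times it, then the intrinsics apply), "R" (3x3) and "t" (3): a world point X has camera coordinates R X + t. Camera axes: x right, y down, z forward; pixel columns grow to the right and rows downward; lengths in mm; the calibration is good to about 2 mm. A picture is of the moment at which its call begins. camera_params takes no time and is no camera call.
A pose or a line that the arm cannot do raises ctrl.MotionError and nothing moves.
- ctrl.finish_job(): hands the job in, once; it reports no verdict.
The state is a dict: "t": time; "q": joint angles; "qvel": joint speeds; "tau": joint torques, N m; "eef_pos": TCP position; "eef_rot": TCP orientation; "force": force on the tool from outside, world axes, zero at the start; "wrist_torque": the same for the moment, N m; "grip_width": finger opening in mm.
Only numpy, scipy, OpenCV 4.12 (cv2) and the standard library are available. Lean on these libraries where they do the work, as an engineer would, in place of code of your own. Each camera call takes 0.05 s, during which the arm holds its last target.

## Task

Push the sensor-board carrier that sits in the dock's channel along the channel until it is fully home against the reader block, and only then push the dock's clamp lever over past its dead point so that it snaps down and locks the carrier in place. Only push, never lift the carrier, and leave the other things on the bench where they stand.

Things in the scene. Friction and masses are not known exactly. Their poses are not given: they have to be found in the camera images.
- dock: Fixed reading dock. Origin: centre of the underside of its aluminium plate, 150 (x) x 250 (y) x 10 mm, flat on the bench; z up; yaw varies. On it a straight channel runs along y, centre line at x = +30 mm, 63 mm wide between two grey rails 8 mm wide, tops 22 mm above the bench, y = -120 to +85 mm. Open at the -y end, shut at the +y end.
- end_stop (a point): Foot of the channel's end stop, on the plate: dock x +30, y +85, z +10 mm. The stop is the face of the black reader block, 90 mm (x) x 36 mm (y), top 54 mm above the bench. A carrier that is home touches this face.
- pivot (a point): Lever pivot, between the two steel cheeks of the clamp post beside the channel: dock x -35, y +60, height 45 mm. The cheeks are 26 mm wide in x, 31 mm over all in y, tops 58 mm above the bench. The pivot axis lies along dock y.
- carrier: Loose grey sled with a green circuit board, lying in the channel, axes as the dock's; 60 (x) x 90 (y) x 16 mm, 80 to 180 g. Origin: centre of underside. At its -y end, flush with the end face (y = -45 mm), an upright tab 44 mm wide, 10 mm thick rises to 36 mm above the underside: push there, towards dock +y. Starts 45 to 75 mm short of home; home = origin at dock x 30, y 40, z 10 mm.
- lever (a joint): Clamp lever, rad, 0 = open (held by its spring), growing as the handle is pushed towards dock +x. Dead point 0.70, handle nearly upright: short of it the lever springs back to 0, past it it snaps shut by itself and locks at about 1.27, pad on the carrier's top. Without a carrier it goes to 1.35 and blocks the channel. Spring moment 0.75 N m open, 0 at the dead point, 0.7 locked: about 6 to 7 N at the knob starts it.
- lever_knob (a point): Centre of the black ball knob, 22 mm diameter, at the end of the handle (10 mm steel bar, 15 mm black sleeve), 120 mm from the pivot. Open, the handle leans 32 degrees from upright to dock -x: knob at dock x -98, y +60, height 147 mm. Highest on the way 165 mm. Locked it leans 40 degrees to +x over the channel: knob at x +42, height 137 mm.
- clamp_pad: Rubber pad, 18 mm diameter, on the end of the clamp arm, 65 mm from the pivot; arm and handle are one rigid lever. This entry's origin is at the pivot and turns with the lever. Open, the arm stands 72 degrees up from dock +x; locked it is level and the pad presses the carrier's top at dock x +30, y +60 mm with about 11 N.
- spare: Bystander: a spare carrier of the same make (60 x 90 x 36 mm) lying on the bench outside the dock. Origin: centre of underside.
- small_beaker: Bystander: small glass beaker, 48 mm diameter, 60 mm high, beside the dock. Origin: centre of underside.
- vial: Bystander: small glass vial with black cap, 24 mm diameter, 50 mm high, beside the dock. Origin: centre of underside.
- cap_ring: Bystander: black plastic ring, 60 mm diameter, 18 mm high, on the robot's side of the dock. Origin: centre of underside.
- big_beaker: Bystander: large glass beaker, 100 mm diameter, 130 mm high, at the left. Origin: centre of underside.
- reagent: Bystander: amber bottle, 90 mm diameter, 210 mm high, at the right. Origin: centre of underside.
- mortar: Bystander: white ceramic bowl, 130 mm diameter, 70 mm high, at the right. Origin: centre of underside.
Not all that is in view belongs to the job. Leave any yellow look-alike of the carrier alone.

How it is judged:
By the outcome, as a careful person would: the job done as asked, in the order asked, and still so for the second after the job is handed in, with the robot touching nothing.
It also fails if it takes over 45 s, if anything falls off the work surface, if the arm or the gripper's body presses on something with over 40 N, if the wrist force passes 120 N, or if a joint passes its speed limit or range.

## Working session

There is one attempt and no reset: what is moved stays moved. The work goes in short steps, each a Python script; the robot and the scene stay as the last script left them, time stands still between calls to the robot, and variables do not carry over. Pictures are saved under pics/ and viewed, and the job is handed in when it is done.

```bash
ls; mkdir -p pics
python3 - <<'E'
from plant import ctrl,sensors,optics
import cv2,numpy as np
s=sensors.read_state();print(s['t'],s['eef_pos'],s['grip_width'],ctrl.tcp_to_tips)
for n in("scene","top"):
    p,d=optics.grab_frame(n);np.savez(f'{n}0.npz',p=p,d=d)
    cv2.imwrite(f'pics/{n}0.png',cv2.resize(p[:,:,::-1],(800,600),interpolation=cv2.INTER_CUBIC))
    c=optics.camera_params(n);print(n,c,(d>0).mean())
E
```

```text
pics
0.0 [196.16034075 539.73435365 255.08665298] 85.64181643548962 25.0
scene {'mtx': array([[455.70017504,   0.        , 253.96875808],
       [  0.        , 455.70017504, 186.99769667],
       [  0.        ,   0.        ,   1.        ]]), 'k1': 0.010893965328924228, 'R': array([[ 0.57713603,  0.81652102, -0.01440252],
       [ 0.60117061, -0.43672577, -0.66922679],
       [-0.55272769,  0.37757652, -0.74291862]]), 't': array([-341.04115077, -283.18593776, 1625.63262386])} 0.9959462483723959
top {'mtx': array([[494.79193997,   0.        , 259.48630943],
       [  0.        , 494.79193997, 195.68000751],
       [  0.        ,   0.        ,   1.        ]]), 'k1': -0.21324838038092975, 'R': array([[-0.0143259 , -0.99988813, -0.00430105],
       [-0.98169537,  0.014882  , -0.18987553],
       [ 0.1899183 ,  0.00150218, -0.98179875]]), 't': array([   1.76394314,  608.67459736, 1440.49971741])} 0.99615478515625
```

View pics/scene0.png

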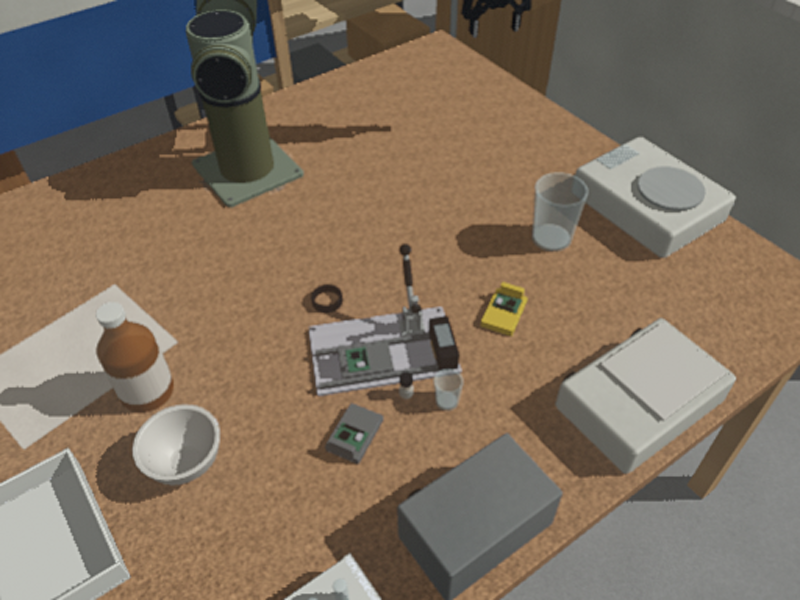

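View pics/top0.png

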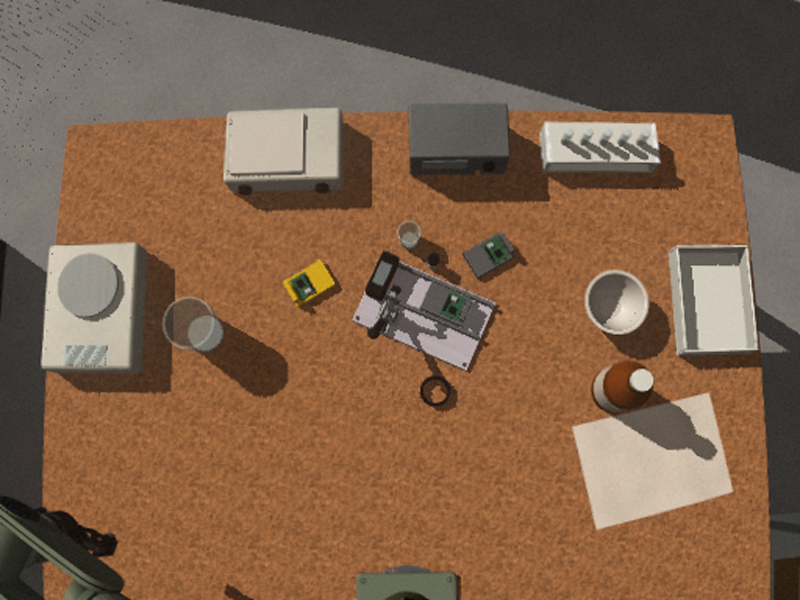

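The scene picture shows the dock at about (385,350), the reader block at (443,342) and the knob at (405,250). The top picture shows the reader block at (382,275), the knob at about (376,332), the carrier board at (455,303), the vial at (433,258), the beaker at (408,235), the ring at (435,390) and the spare at (490,255). I'll zoom in.

```bash
cat > h.py <<'E'
import numpy as np,cv2
from plant import optics
def ray(n,uv):
    c=optics.camera_params(n);K=c['mtx'];R=np.array(c['R']);t=np.array(c['t'])
    # r radius in undistorted slopes: standard k1 model
    q=cv2.undistortPoints(np.array([[uv]],float),K,np.array([c['k1'],0,0,0]))[0,0]
    return -R.T@t, R.T@np.array([q[0],q[1],1.])
def onz(n,uv,z):
    o,d=ray(n,uv);return o+d*(z-o[2])/d[2]
def tri(uv1,uv2):
    o1,d1=ray('scene',uv1);o2,d2=ray('top',uv2)
    A=np.stack([d1,-d2],1);s=np.linalg.lstsq(A,o2-o1,rcond=None)[0]
    a=o1+d1*s[0];b=o2+d2*s[1];return (a+b)/2,np.linalg.norm(a-b)
def proj(n,X):
    c=optics.camera_params(n)
    r,_=cv2.Rodrigues(np.array(c['R']))
    return cv2.projectPoints(np.array(X,float).reshape(-1,1,3),r,np.array(c['t'],float),c['mtx'],np.array([c['k1'],0,0,0]))[0][:,0]
E
python3 - <<'E'
import numpy as np,cv2
for n,(u,v,w,h) in dict(top=(215,140,125,94),scene=(180,145,140,105)).items():
    p=np.load(f'{n}0.npz')['p'][v:v+h,u:u+w,::-1]
    k=800/w
    im=cv2.resize(p,(800,600 if n=='scene' else int(h*k)),interpolation=cv2.INTER_CUBIC)
    im=im[:600]
    for x in range(0,w,10):
        cv2.line(im,(int(x*k),0),(int(x*k),6),(0,255,255),1);cv2.putText(im,str(u+x),(int(x*k),18),0,.35,(0,255,255),1)
    for y in range(0,h,10):
        cv2.line(im,(0,int(y*k)),(6,int(y*k)),(0,255,255),1);cv2.putText(im,str(v+y),(8,int(y*k)+4),0,.35,(0,255,255),1)
    cv2.imwrite(f'pics/{n}0z.png',im)
E
```

```text
(no output)
```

View pics/top0z.png

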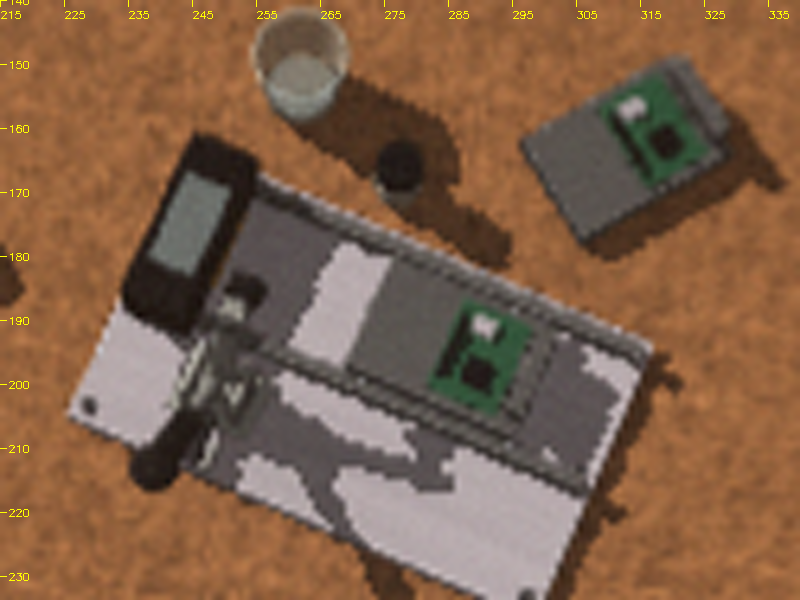

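View pics/scene0z.png

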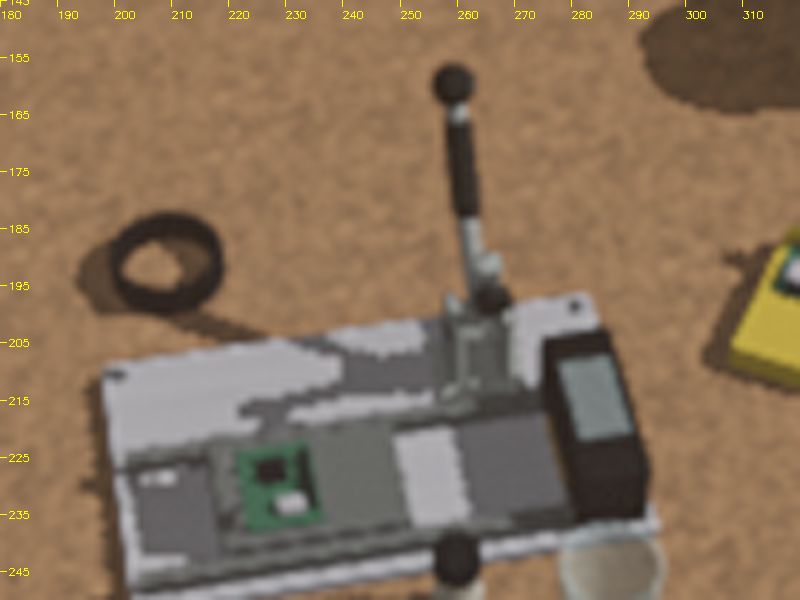

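The zoomed top view shows plate corners at pixels (225.5,204.8), (300,234.5) and (317,194.2), with the knob at (239.2,213). In the zoomed scene view the corners are at (198,210), (283.3,196.6) and (295.2,236.4), with the knob at (259.3,159.7). Next I triangulate these.

Run:
```python
from h import *
np.set_printoptions(precision=1,suppress=True)
z=lambda a,b:(215+a/6.4-.4,140+b/6.4-.4)
s=lambda a,b:(180+a/5.714-.4,145+b/5.714-.4)
T={(-75,125):z(67,415),(-75,-125):z(543,608),(75,-125):z(653,347)}
S={(-75,125):s(590,295),(-75,-125):s(103,372),(75,125):s(658,525)}
for k in T:
    print(k,'top z10',onz('top',T[k],10),'tri',tri(S[k],T[k]) if k in S else '')
for k in S: print(k,'scene z10',onz('scene',S[k],10))
print('knob',tri(s(453,84),z(155,467)))
# fit pose
P=[];W=[]
for D,n in((T,'top'),(S,'scene')):
    for k in D: P.append(k);W.append(onz(n,D[k],10)[:2])
P=np.array(P,float);W=np.array(W)
pc=P-P.mean(0);wc=W-W.mean(0)
th=np.arctan2((pc[:,0]*wc[:,1]-pc[:,1]*wc[:,0]).sum(),(pc*wc).sum())
R=np.array([[np.cos(th),-np.sin(th)],[np.sin(th),np.cos(th)]])
o=W.mean(0)-R@P.mean(0)
print('pose',o,np.degrees(th));print(W-(P@R.T+o))
w2d=lambda X:np.r_[R.T@(X[:2]-o),X[2]]
print('knob dock',w2d(tri(s(453,84),z(155,467))[0]))
# tab top corners (z 46) in both views, carrier front edge z 26
print('carr front top edge', w2d(onz('top',z(345,365),26)),w2d(onz('top',z(393,258),26)))
print('carr front scene', w2d(onz('scene',s(395,430),26)),w2d(onz('scene',s(412,525),26)))
print('tab', w2d(onz('top',z(550,335),46)),w2d(onz('top',z(508,430),46)))
print('tab scene', w2d(onz('scene',s(212,455),46)),w2d(onz('scene',s(220,525),46)))
for nm,a,h in(('vial',z(400,165),50),('beaker base',z(303,95),0),('ring',(435/1.5625,390/1.5625),18)):
    X=onz('top',a,h);print(nm,X,w2d(X))
np.savez('pose.npz',o=o,th=th)
```

```text
(-75, 125) top z10 [591.7 100.7  10. ] tri (array([593.2, 101.6,   3. ]), np.float64(0.7496231678626131))
(-75, -125) top z10 [ 493.7 -128.8   10. ] tri (array([ 494.1, -128.5,    7.9]), np.float64(0.9360706376395029))
(75, -125) top z10 [ 621.2 -186.5   10. ] tri 
(-75, 125) scene z10 [598.  98.  10.]
(-75, -125) scene z10 [ 496.  -128.8   10. ]
(75, 125) scene z10 [730.3  36.2  10. ]
knob (array([544.1,  52. , 144.1]), np.float64(0.030802470079491887))
pose [611.2 -45.3] -24.5507511995612
[[-3.2  1.1]
 [ 2.6 -1. ]
 [-6.3  3.6]
 [ 3.1 -1.6]
 [ 4.9 -1. ]
 [-1.1 -1. ]]
knob dock [-101.4   60.5  144.1]
carr front top edge [-4.   9.4 26. ] [54.   9.2 26. ]
carr front scene [ 6.7 10.2 26. ] [63.2  8.  26. ]
tab [ 45.2 -75.9  46. ] [ -5.4 -75.5  46. ]
tab scene [ 19.8 -78.5  46. ] [ 60.2 -80.2  46. ]
vial [704.6 -62.9  50. ] [92.3 22.8 50. ]
beaker base [754.4 -16.9   0. ] [118.5  85.3   0. ]
ring [447.7 -62.5  18. ] [-141.5  -83.6   18. ]
```

```bash
cat >> h.py <<'E'
def cloud(n,d):
    c=optics.camera_params(n);h,w=d.shape
    v,u=np.mgrid[0:h,0:w]
    q=cv2.undistortPoints(np.stack([u.ravel(),v.ravel()],1).astype(float).reshape(-1,1,2),c['mtx'],np.array([c['k1'],0,0,0]))[:,0]
    X=np.c_[q,np.ones(len(q))]*d.reshape(-1,1)
    return ((X-np.array(c['t']))@np.array(c['R'])).reshape(h,w,3)
E
python3 - <<'E'
from h import *
np.set_printoptions(precision=1,suppress=True,linewidth=150)
Pz=np.load('pose.npz');o=Pz['o'];th=float(Pz['th']);R=np.array([[np.cos(th),-np.sin(th)],[np.sin(th),np.cos(th)]])
for n in('top','scene'):
    f=np.load(n+'0.npz');C=cloud(n,f['d']);p=f['p'].astype(int)
    X=C.reshape(-1,3);col=p.reshape(-1,3)
    D=np.c_[(X[:,:2]-o)@R,X[:,2]]
    m=(abs(D[:,0])<120)&(abs(D[:,1])<160)
    fl=m&(abs(X[:,2])<6)&(abs(D[:,0])>85);print(n,'bench z',np.median(X[fl,2]),X[fl,2].std())
    # bright plate points
    for nm,sel in dict(plate=m&(col.min(1)>140)&(D[:,0]<0)&(D[:,2]<16),block=m&(D[:,2]>47)&(D[:,2]<62)&(D[:,1]>70)&(abs(D[:,0]-30)<60),
       knob=m&(D[:,2]>135),board=m&(col[:,1]>col[:,0]+25)&(col[:,1]>col[:,2]+10)&(D[:,2]<40), tab=m&(D[:,2]>38)&(D[:,1]<0)&(D[:,0]>-10)).items():
        if sel.sum()<4: print(nm,sel.sum());continue
        r=cv2.minAreaRect(X[sel,:2].astype(np.float32))
        rc=R.T@(np.array(r[0])-o)
        print(nm,sel.sum(),'z',np.median(X[sel,2]),X[sel,2].std().round(1),'rect',np.array(r[0]),np.array(r[1]),round(r[2],2),'dock',rc)
E
```

```text
top bench z -0.2062355995153111 2.8926761748774656
plate 971 z 9.477888217994861 3.1 rect [576.2 -27.4] [249.1  78.6] 65.36 dock [-39.3   1.7]
block 325 z 53.69258267092773 3.0 rect [669.   40.4] [ 47.5 101.3] 74.71 dock [ 16.9 101.9]
knob 52 z 153.03148064496065 4.8 rect [544.2  52.6] [21. 20.] 1.73 dock [-101.6   61.1]
board 74 z 27.86455979404557 3.6 rect [ 614.3 -100.3] [32.  45.2] 62.42 dock [ 25.7 -48.8]
tab 47 z 46.37458470809368 3.5 rect [ 602.9 -122.7] [25.5 37.3] 38.24 dock [ 24.6 -73.9]
scene bench z -1.1396966860718112 2.062736684886639
plate 746 z 8.941777575788322 2.5 rect [573.8 -26.6] [252.2  84. ] 64.88 dock [-41.8   1.4]
block 378 z 53.04469940754585 2.5 rect [672.4  36.2] [ 44.7 108.2] 73.68 dock [21.9 99.5]
knob 62 z 151.95984804263708 6.6 rect [549.7  48.8] [24.4 20.4] 9.64 dock [-95.1  60. ]
board 69 z 26.27052983078059 1.7 rect [ 616.3 -104.4] [30.3 48.3] 71.71 dock [ 29.1 -51.7]
tab 54 z 43.83741717410721 2.1 rect [ 608.4 -128.8] [ 9.6 45.2] 65.18 dock [ 32.1 -77.2]
```

Depth and two-view heights agree with the text: bench about 0, plate 9–9.5, block 53–54, tab 44–46, knob about 144–152. Yaw is about -24.9°. The two cameras disagree by up to about ±5 mm laterally. I'll close the gripper, hover behind the tab and check the offset relative to the fingertips in both views.

```bash
cat >> h.py <<'E'
O=np.array([611.2,-45.3]);TH=np.radians(-24.9)
RD=np.array([[np.cos(TH),-np.sin(TH)],[np.sin(TH),np.cos(TH)]])
def d2w(x,y,z): return np.r_[RD@np.array([x,y],float)+O,z]
def w2d(X): return np.r_[RD.T@(np.array(X)[:2]-O),X[2]]
def rot(dx,dy):
    y=np.r_[RD@np.array([dx,dy],float),0];z=np.array([0,0,-1.]);return np.stack([np.cross(y,z),y,z],1)
def snap(tag,boxes=dict(top=(215,140,128,96),scene=(180,130,160,120))):
    for n,(u,v,w,h) in boxes.items():
        p,d=optics.grab_frame(n);np.savez(f'{n}{tag}.npz',p=p,d=d)
        im=cv2.resize(p[v:v+h,u:u+w,::-1],(800,600),interpolation=cv2.INTER_CUBIC);k=800/w
        for x in range(0,w,10): cv2.putText(im,str(u+x),(int(x*k),12),0,.35,(0,255,255),1)
        for y in range(0,h,10): cv2.putText(im,str(v+y),(0,int(y*k)+4),0,.35,(0,255,255),1)
        cv2.imwrite(f'pics/{n}{tag}.png',im)
E
python3 - <<'E'
from h import *
from plant import ctrl,sensors
p=d2w(30,-112,110)
for a in((1,0),(-1,0),(0,1),(0,-1)): print(a,ctrl.solve_ik(p,rot(*a)),ctrl.solve_ik(d2w(-125,60,150),rot(*a)))
E
```

```text
(1, 0) [-4.04751825e-01  4.35067817e-01  1.56695957e+00 -4.44089210e-16
  1.13956526e+00  2.98351592e-02] [-4.68850826e-02  2.19664988e-01  1.76189289e+00 -4.44089210e-16
  1.16003478e+00  3.87701901e-01]
(-1, 0) None [-4.68850826e-02  2.19664988e-01  1.76189289e+00 -4.44089210e-16
  1.16003478e+00 -2.75389075e+00]
(0, 1) [-4.04751825e-01  4.35067817e-01  1.56695957e+00 -4.44089210e-16
  1.13956526e+00 -1.54096117e+00] [-4.68850826e-02  2.19664988e-01  1.76189289e+00 -4.44089210e-16
  1.16003478e+00 -1.18309443e+00]
(0, -1) [-4.04751825e-01  4.35067817e-01  1.56695957e+00 -4.44089210e-16
  1.13956526e+00  1.60063149e+00] [-4.68850826e-02  2.19664988e-01  1.76189289e+00 -4.44089210e-16
  1.16003478e+00  1.95849823e+00]
```

Run:
```python
from h import *
from plant import ctrl,sensors
ctrl.gripper_to(0)
ctrl.move_ptp(d2w(30,-118,200),rot(1,0))
ctrl.move_l(d2w(30,-118,95))
s=sensors.read_state();print(s['t'],s['eef_pos'],w2d(s['eef_pos']),s['grip_width'],s['force'])
snap('1')
tip=s['eef_pos']+s['eef_rot']@np.array([0,0,25.])
for n in('top','scene'):print(n,proj(n,tip),proj(n,s['eef_pos']))
```

```text
4.5667 [ 589.60626896 -165.22443498   95.9928457 ] [  30.90601754 -117.86847502   95.9928457 ] 0.19470115221204698 [0.22121435 0.16892766 0.02523501]
top [[312.1679384  200.30015851]] [[313.00880954 198.78596632]]
scene [[201.377846   223.91741063]] [[200.39758164 217.95009835]]
```

View pics/top1.png

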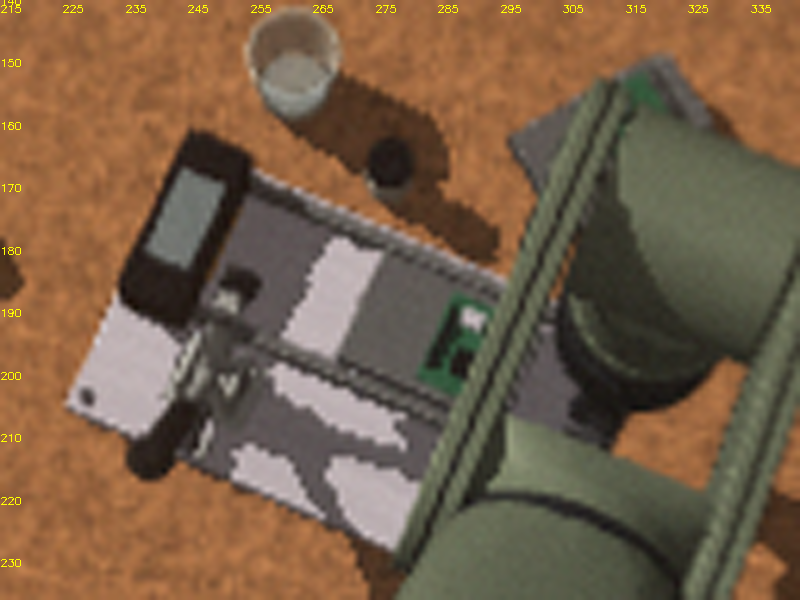

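View pics/scene1.png

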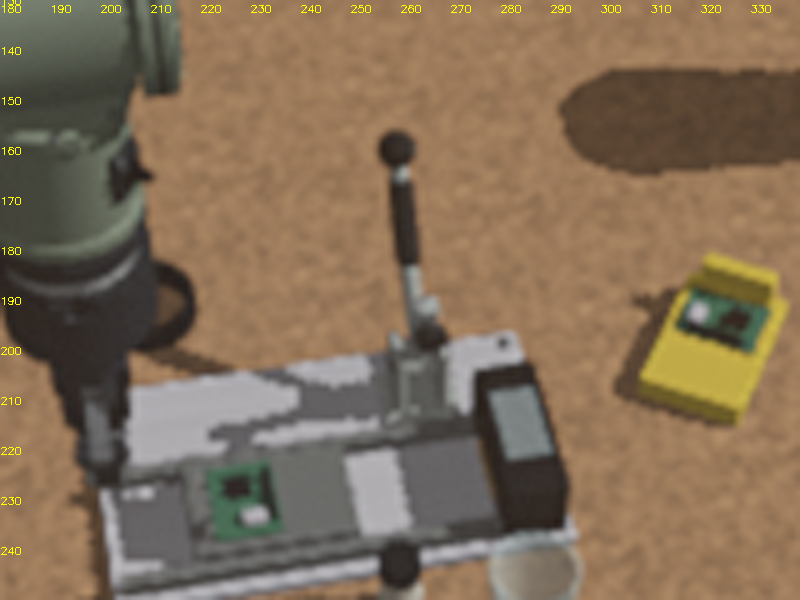

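The scene view shows the closed fingertips at about (201,226) against a predicted centre of (201.4,223.9). That fits once the finger's half-width is added, so the scene calibration is sound. The tips stand over the channel mouth, behind the tab at about (217,233). I'll descend and push with a force stop.

Run:
```python
from h import *
from plant import ctrl,sensors
def st(m):
    s=sensors.read_state();print(m,round(s['t'],2),w2d(s['eef_pos']).round(1),'F dock',(RD.T@s['force'][:2]).round(1),s['force'][2].round(1))
ctrl.move_l(d2w(32,-118,60));
print(ctrl.move_l(d2w(32,-118,47),vel=40,threshold=8));st('down')
print(ctrl.move_l(d2w(32,-40,47),vel=50,threshold=12));st('push1')
snap('2')
```

```text
False
down 5.53 [  31.8 -118.    46.8] F dock [0.5 0.3] 0.3
False
push1 7.23 [ 31.9 -40.   46.9] F dock [-0.9 -0.2] 0.3
```

View pics/scene2.png

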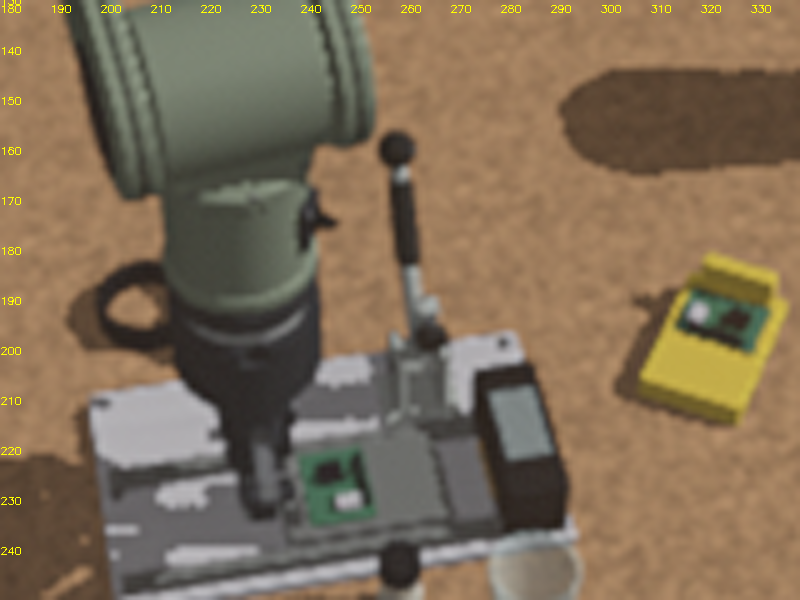

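The carrier has moved along with the fingers. The board is now at about (247,227), and a gap of about 8 px remains to the block face. I'll continue to home.

Run:
```python
from h import *
from plant import ctrl,sensors
def st(m):
    s=sensors.read_state();print(m,round(s['t'],2),w2d(s['eef_pos']).round(1),'F dock',(RD.T@s['force'][:2]).round(1),s['force'][2].round(1))
print(ctrl.move_l(d2w(32,10,47),vel=20,threshold=10));st('push2')
ctrl.hold(0.3);st('held')
snap('3')
```

```text
True
push2 8.71 [ 31.5 -15.7  46.5] F dock [ 0.2 -0.7] 0.2
held 9.01 [ 30.6 -16.1  45.5] F dock [-0.5  0.2] 0.4
```

View pics/scene3.png

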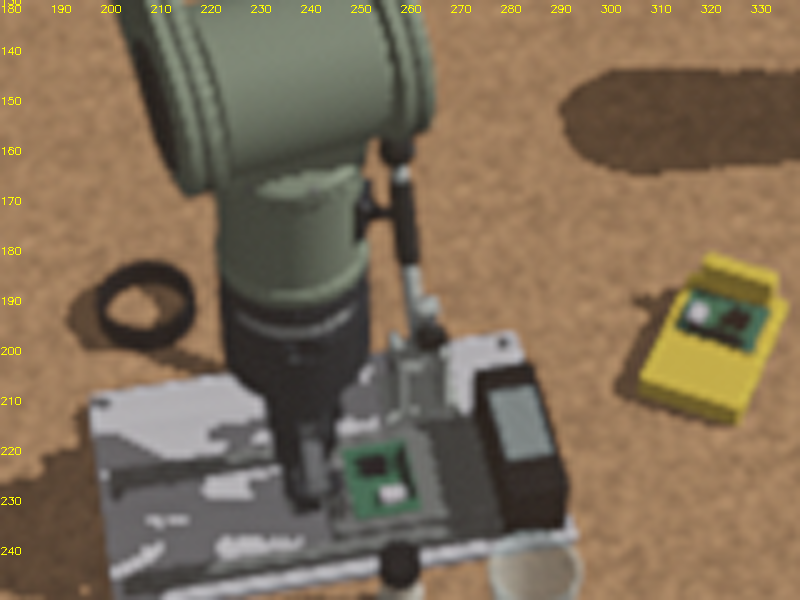

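View pics/top3.png

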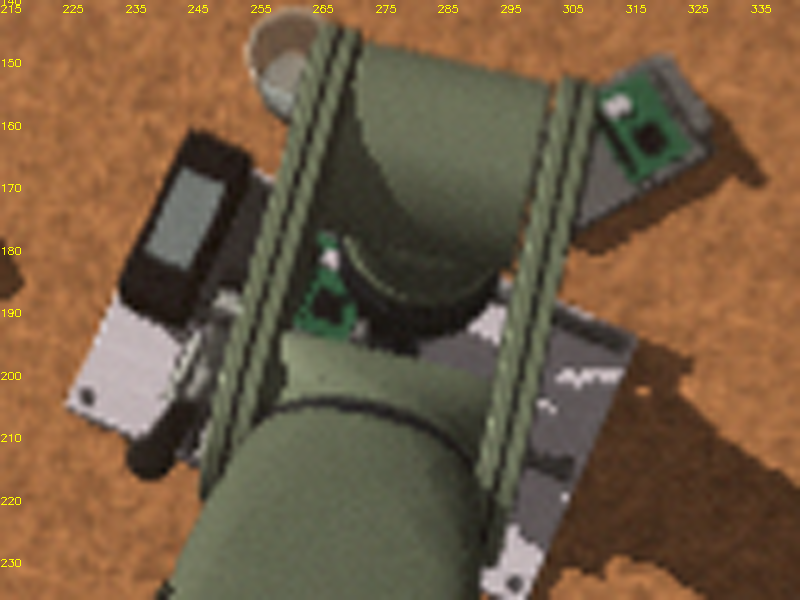

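The push stopped at TCP y = -15.7, where home was predicted (-5 minus 11). The board is at (257,226), and the carrier front falls at about column 278, the foot of the block, partly in shadow. I'll confirm with a second press.

Run:
```python
from h import *
from plant import ctrl,sensors
def st(m):
    s=sensors.read_state();print(m,round(s['t'],2),w2d(s['eef_pos']).round(1),'F dock',(RD.T@s['force'][:2]).round(1),s['force'][2].round(1));return s
print(ctrl.move_l(d2w(31,10,46.5),vel=15,threshold=20));s=st('push3')
ctrl.hold(0.2);st('held')
# retreat
ctrl.move_l(d2w(31,-45,46.5),vel=100)
ctrl.move_l(d2w(31,-60,220),vel=200);st('up')
ctrl.move_ptp(d2w(-150,60,240),rot(0,1));st('over')
snap('4')
```

```text
True
push3 9.84 [ 30.4 -15.7  45.4] F dock [ 0.7 -0.5] 0.2
held 10.04 [ 29.9 -15.7  44.7] F dock [ 1.1 -0.1] -0.3
up 11.5 [ 29.9 -59.9 218.4] F dock [0.1 0. ] -1.0
over 12.68 [-149.9   59.8  239.4] F dock [0.1 0.5] -0.2
```

View pics/scene4.png

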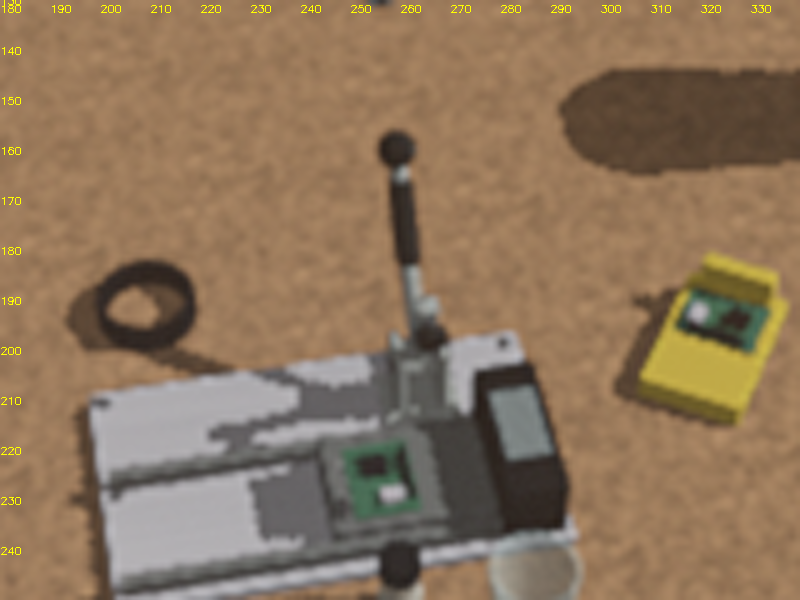

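View pics/top4.png

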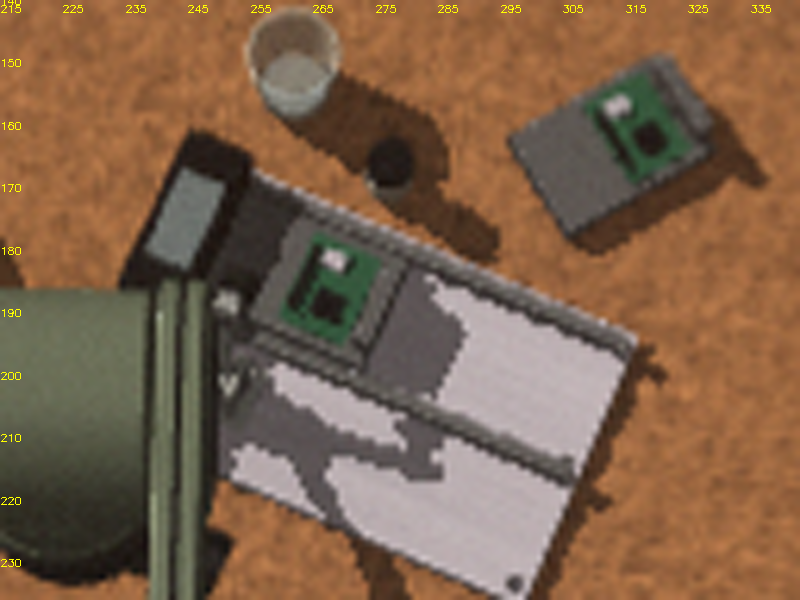

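Both views show the carrier against a dark strip next to the block. I'll use depth to see whether that strip is shadowed carrier top (z≈26) or bare plate (z≈10).

Run:
```python
from h import *
np.set_printoptions(precision=1,suppress=True,linewidth=150)
for n,dx in(('top',-5),('scene',4)):
    for tag in('0','4'):
        C=cloud(n,np.load(f'{n}{tag}.npz')['d']).reshape(-1,3);D=np.c_[(C[:,:2]-O)@RD,C[:,2]];D[:,0]-=dx
        print(n,tag,[(y,round(float(np.median(D[m,2])),1),int(m.sum())) for y in range(-125,95,8) for m in [(abs(D[:,0]-38)<16)&(abs(D[:,1]-y)<4)&(D[:,2]<70)] if m.sum()>3])
```

```text
top 0 [(-125, 2.5, 24), (-117, 9.3, 24), (-109, 9.6, 27), (-101, 8.9, 26), (-93, 10.0, 26), (-85, 8.4, 26), (-77, 43.1, 27), (-69, 33.3, 25), (-61, 28.1, 28), (-53, 27.8, 26), (-45, 28.0, 25), (-37, 29.8, 26), (-29, 27.9, 25), (-21, 26.4, 26), (-13, 25.5, 28), (-5, 25.6, 26), (3, 25.6, 26), (11, 17.5, 23), (19, 10.2, 25), (27, 11.1, 25), (35, 10.2, 24), (43, 10.3, 24), (51, 10.6, 25), (59, 9.2, 24), (67, 10.3, 22), (75, 10.6, 23), (83, 14.9, 43), (91, 54.2, 27)]
top 4 [(-125, 2.4, 26), (-117, 10.1, 25), (-109, 10.5, 24), (-101, 10.2, 25), (-93, 8.8, 25), (-85, 8.9, 26), (-77, 10.1, 26), (-69, 9.5, 26), (-61, 9.7, 24), (-53, 9.1, 23), (-45, 10.9, 26), (-37, 10.2, 25), (-29, 10.6, 26), (-21, 11.0, 27), (-13, 10.3, 24), (-5, 15.3, 31), (3, 44.8, 21), (11, 26.5, 26), (19, 28.4, 27), (27, 28.8, 24), (35, 27.0, 26), (43, 29.7, 26), (51, 24.6, 25), (59, 26.4, 23), (67, 25.6, 25), (75, 24.9, 26), (83, 28.4, 36), (91, 55.7, 26)]
scene 0 [(-125, 7.2, 28), (-117, 7.7, 24), (-109, 8.6, 26), (-101, 8.8, 24), (-93, 8.1, 26), (-85, 8.7, 29), (-77, 42.1, 41), (-69, 25.2, 31), (-61, 25.4, 32), (-53, 26.4, 33), (-45, 27.2, 31), (-37, 27.4, 31), (-29, 23.7, 29), (-21, 24.4, 28), (-13, 24.0, 29), (-5, 24.2, 32), (3, 23.6, 28), (11, 8.8, 22), (19, 8.7, 24), (27, 8.5, 25), (35, 8.0, 20), (43, 8.4, 24), (51, 8.6, 25), (59, 8.5, 23), (67, 7.8, 21), (75, 8.1, 23), (83, 29.2, 59), (91, 53.1, 29)]
scene 4 [(-125, 7.0, 28), (-117, 8.2, 24), (-109, 8.0, 26), (-101, 8.7, 25), (-93, 8.5, 26), (-85, 7.8, 25), (-77, 7.7, 24), (-69, 7.1, 22), (-61, 8.1, 24), (-53, 8.7, 24), (-45, 8.8, 23), (-37, 8.6, 24), (-29, 8.7, 23), (-21, 8.0, 24), (-13, 9.1, 24), (-5, 34.9, 51), (3, 31.2, 31), (11, 25.6, 30), (19, 26.3, 33), (27, 26.8, 33), (35, 26.8, 29), (43, 24.7, 30), (51, 23.9, 27), (59, 24.1, 30), (67, 24.3, 31), (75, 23.9, 28), (83, 37.0, 46), (91, 53.9, 32)]
```

Depth reads z≈25–29 mm from y≈3 right up to y≈79 in both views, where before the push it read about 10. The carrier is home against the face at about 85. Now the lever.

Run:
```python
from h import *
from plant import ctrl,sensors
def st(m):
    s=sensors.read_state();print(m,round(s['t'],2),w2d(s['eef_pos']).round(1),'F dock',(RD.T@s['force'][:2]).round(1),s['force'][2].round(1));return s
ctrl.move_l(d2w(-150,60,150),vel=150);st('down')
for x,v in((-105,60),(-85,60),(-65,60),(-45,60),(-25,60)):
    h=ctrl.move_l(d2w(x,60,150),vel=v,threshold=25);st(f'{x} {h}')
    if h: break
snap('5')
```

```text
down 13.53 [-149.2   60.2  150.7] F dock [-0.5  0. ] 0.1
-105 False 14.43 [-107.    60.   149.7] F dock [-8.7  0.4] 5.1
-85 False 14.91 [-85.3  60.1 149.8] F dock [-4.4  1.2] 2.2
-65 False 15.39 [-64.9  59.9 149.8] F dock [-2.5 -0.2] 1.4
-45 False 15.88 [-44.2  59.9 150.1] F dock [ 0.1 -0.2] -0.2
-25 False 16.36 [-24.7  60.  149.9] F dock [0.6 0.9] -0.8
```

View pics/scene5.png

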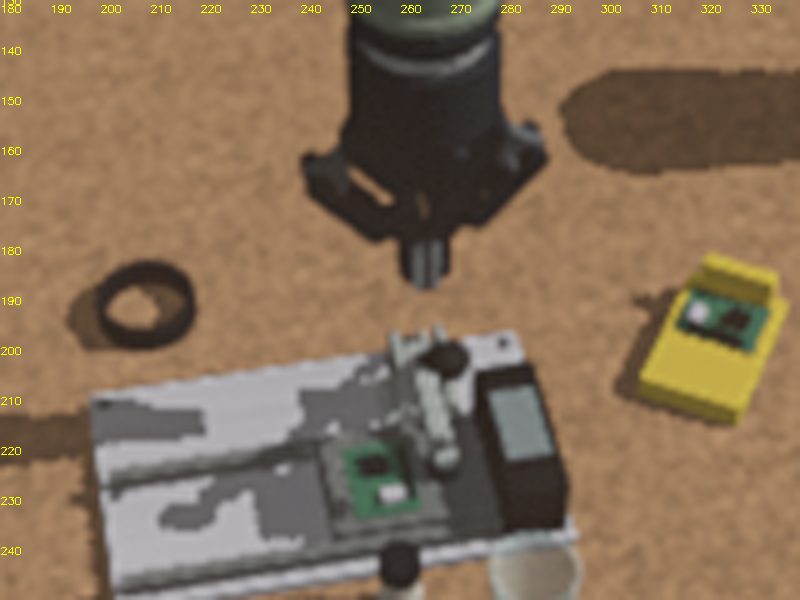

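The lever has snapped over: the handle leans towards +x with the knob at about (268,202), and the pad end at (268,222) is on the carrier. Next I withdraw, check both views and measure the knob.

Run:
```python
from h import *
from plant import ctrl,sensors
ctrl.move_l(d2w(-120,60,180),vel=150)
ctrl.move_ptp(np.array([300.,330,320]),rot(0,1))
snap('6')
s=sensors.read_state();print(s['t'],s['force'])
np.set_printoptions(precision=1,suppress=True)
for n,dx in(('top',-5),('scene',4)):
    f=np.load(n+'6.npz');C=cloud(n,f['d']).reshape(-1,3);D=np.c_[(C[:,:2]-O)@RD,C[:,2]]
    m=(D[:,2]>125)&(D[:,2]<175)&(abs(D[:,0])<110)&(abs(D[:,1]-60)<40)
    print(n,m.sum(),np.median(D[m],0) if m.any() else '')
    D[:,0]-=dx
    print([(y,round(float(np.median(D[k,2])),1)) for y in range(-13,95,8) for k in [(abs(D[:,0]-48)<10)&(abs(D[:,1]-y)<4)&(D[:,2]<70)] if k.sum()>3])
```

```text
18.7917 [0.43320346 0.00291854 0.11494754]
top 53 [ 36.2  59.8 141. ]
[(-13, 9.5), (-5, 14.5), (3, 44.9), (11, 27.0), (19, 27.6), (27, 30.8), (35, 29.5), (43, 28.7), (51, 26.3), (59, 25.0), (83, 27.2), (91, 55.3)]
scene 61 [ 46.3  57.  141.3]
[(-13, 8.5), (-5, 29.1), (3, 24.9), (11, 24.9), (19, 24.6), (27, 25.0), (35, 25.7), (43, 25.0), (51, 23.7), (59, 22.8), (67, 23.6), (75, 24.0), (83, 33.9), (91, 52.5)]
```

View pics/scene6.png

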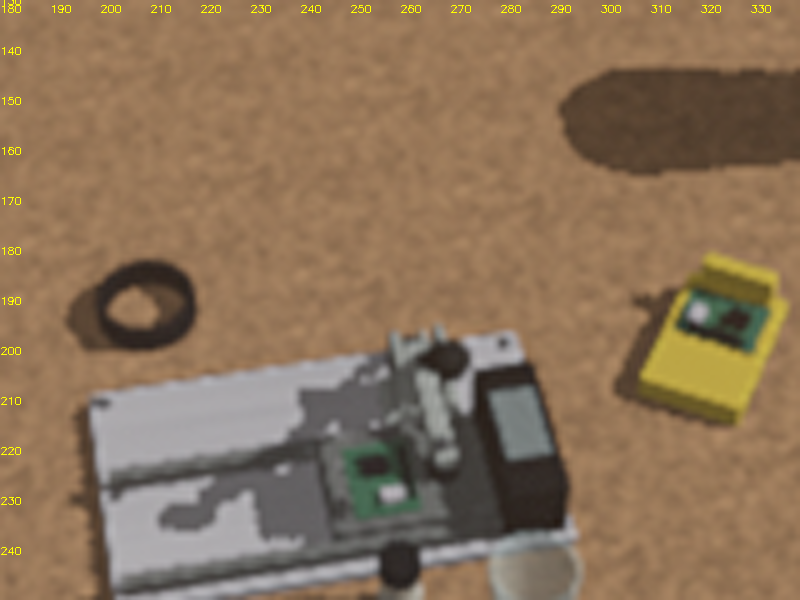

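View pics/top6.png

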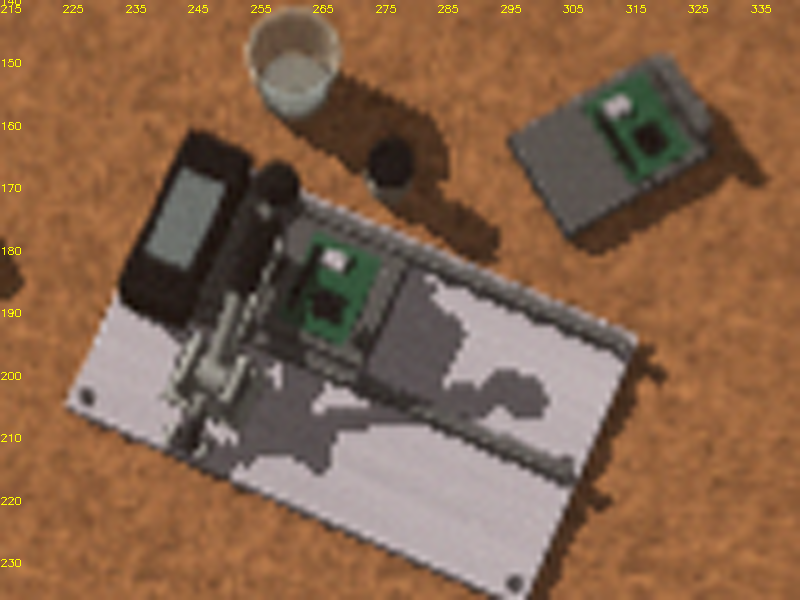

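Both views show the lever locked, with the knob averaging dock x≈41, y≈58 and a surface height of 141. The carrier still touches the block, and the bystanders near the dock are where they were. Handing in.

```bash
python3 -c "
from plant import ctrl
ctrl.finish_job()"
```

```text
the job is handed in; nothing more can be done
```

The carrier is home against the reader block and the clamp lever is locked over it. I handed the job in at about 19 s with the arm withdrawn and touching nothing.

- **Carrier:** I pushed the tab with closed fingers until the force stop tripped. A second, harder press stopped at the same place (TCP y = -15.7 mm, where home should be). Depth from both cameras showed the carrier's top reaching the block face, where bare plate had been before.
- **Lever:** I then pushed the knob towards dock +x with 9–10 N at most in my readings. The force fell to zero near the dead point and the lever snapped shut. Locked, the knob measured about x 41, y 58 and 141 mm to its surface, against x 42, y 60 and 137 mm to its centre in the task text.
- **Other things on the bench:** The bystanders near the dock (spare, small beaker, vial, cap ring, yellow look-alike) look unmoved in the last pictures. I did not re-check the big beaker, the reagent bottle or the mortar, which lie outside those crops.
- **Disagreement:** The two cameras differed by about 10 mm along dock x, more than the stated 2 mm calibration, so I used their mean. Plate-corner heights from two views came out at 3 and 8 mm instead of 10, while depth gave 9 to 9.5 mm.

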